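# Load the polishing drum and clamp it shut

## Robot

A 6-joint arm with a two-finger parallel gripper is mounted at the origin on the work surface. World frame = base frame: x ahead of the robot, y to its left, z up, the work surface at z = 0. Lengths are in mm, angles in degrees, forces in N, time in s.
With the tool pointing down it reaches from about 350 to 850 mm from the base axis. Payload 8.1 kg.
Tool frame: the origin (TCP) lies on the front face of the gripper's body, between the roots of the fingers; the fingertips stand 73 mm ahead of it and the grasp point (between the pads) lies 54 mm ahead of it; y points along the fingers, z is the direction in which the jaws open and shut, and the axes are right-handed (so a half turn about y gives the same grasp; the last joint's range is limited). The gripper opens to 85 mm and grips with 20 to 120 N. Pads are 22 mm wide; open, the fingers measure 114 mm over their backs; the gripper's body (76 mm by 85 mm) begins 54 mm behind the grasp point. The pads swing forward as they close: fully open they stand 13 mm farther back than shut.
Start: joints at [-78.06, 7.471, 85.268, -0, 87.261, -4.893], TCP at [173.775, -574.289, 303.892] pointing down, gripper open.
Joint ranges: [-169.43, 169.43], [-51.17, 129.36], [1.28, 143.12], [-76.62, 256.62], [0, 156.53], [-152.29, 152.29]. Speed limits (degrees/s): [136.94, 136.94, 159.86, 180, 180, 180].

## Interface

Orientations are given as a 3x3 rotation matrix whose columns are the frame's x, y, z axes.
In Python, from bench import arm, fingers, inverse_kinematics, eyes gives the robot as it stands. The module is installed in compiled form; this text tells all that it offers. Calls block until the motion is done:
- arm.goto(position, orientation): joint-space move of the TCP to a pose.
- arm.move_straight(position, ori=None, feed=150, contact_N=None): straight line of the TCP; ori=None keeps the orientation; feed is the mean speed in mm/s. With contact_N (N) it stops when the force on the tool has changed by that much, and returns True; else False.
- arm.goto_joints(angles): joint-space move.
- fingers.grip(opening, strength=None): opening from 0.0 (shut) to 1.0 (fully open); strength is the grip in N (None keeps the last); returns when the fingers have stopped.
- arm.pause(seconds).
- inverse_kinematics(position, orientation): joint angles nearest the present ones, or None.
- eyes.capture(name): name is "side" or "top" or "wrist"; returns a dict with "frame" (384x512x3 uint8, red, green, blue), "vfov" (degrees; the focal length in pixels is half the picture's height over the tangent of half this angle, whatever the lens; pixels are square), "cx", "cy" (the principal point, pixels), "rvec" (rotation vector, rad) and "tvec" (3), from world to camera coordinates, as OpenCV has them; the wrist camera has in their place "tool_from_camera" (4x4, takes a point from camera to tool coordinates, whose origin is the TCP and whose axes are the tool frame's). Camera axes: x right, y down, z forward; pixel columns grow to the right and rows downward; lengths in mm; the calibration is good to about 2 mm. A picture is of the moment at which its call begins: read the wrist's pose just before it. There is no depth.
A pose or a line that the arm cannot do raises arm.PlanningError and nothing moves.
- arm.sign_off(): hands the job in, once; it reports no verdict.
Trained networks look in a picture, given as the dict that the camera call returned (one of the last four; its "shot" number tells which), for a name from the list of things; names that differ only in an ending like _2 or _b are one class to them, and where a whole thing is asked for, a point or a joint stands for the part that bears it (a point fixed in the world has none). Each returns a list of dicts, best first, with "confidence" (0 to 1); they miss things now and then, are a little off and sometimes report something else, mostly with a low value. They report only what shows in the picture. A call takes as long as a camera call. They do not tell look-alikes from the thing itself.
- eyes.boxes_of(label, picture): "location" ([row, column] in pixels, amid what is visible of it).
- eyes.masks_of(label, picture): "pixels" (384x512 bool, what is visible of it) and "location" ([row, column] in pixels, amid what is visible of it).
Readings, each from a call of its own:
- arm.current_t(): time.
- arm.current_joint_pos(): joint angles.
- arm.current_qd(): joint speeds.
- arm.current_joint_efforts(): joint torques, N m.
- arm.current_ee_pos(): TCP position.
- arm.current_eef_rot(): TCP orientation.
- arm.current_wrist_force(): force on the tool from outside, world axes, zero at the start.
- arm.current_moment(): the same for the moment, N m.
- arm.current_width(): opening from 0.0 (shut) to 1.0 (fully open).
Only numpy, scipy, OpenCV 4.12 (cv2) and the standard library are available. Lean on these libraries where they do the work, as an engineer would, in place of code of your own. Each camera call takes 0.05 s, during which the arm holds its last target. There are 200 camera calls.

## Task

Load the drum of the small blue polisher and close it up: pick up the steel scoop by its handle and tip all four brass castings out of it into the drum, without handling the castings with the fingers. Then put the orange lid squarely on the drum and swing the red-handled clamp arm all the way down onto the lid's knob. Leave the scoop lying flat and upright on the bench, and leave the other things on the bench where they are.

Things in the scene. Friction and masses are not known exactly. Their poses are not given: they have to be found in the camera images.
- polisher: fixed bench polisher: blue base plate 270 x 130 x 15 mm with an open upright grey drum, a steel pillar carrying the clamp, and a blue motor box (75 x 100 mm, top 75 mm above the bench). Origin on the bench under the drum axis; +x points from the drum to the pillar and motor, z up; turned about z by up to 0.35 rad
- drum_rim (a point): centre of the drum's open mouth, 95 mm above the bench; drum 114 mm outside and 104 mm inside diameter (wall 5 mm), rim level
- drum_floor (a point): centre of the drum's inner floor, 20 mm above the bench (drum 75 mm deep inside)
- clamp_hinge (a point): hinge of the clamp arm on top of the pillar, 95 mm from the drum's axis along the polisher's +x, 129 mm above the bench; hinge line along the polisher's y
- clamp (a joint): clamp arm angle (rad): 0 = level over the drum, its pad just touching the knob of a seated lid; pi/2 = upright; starts at 1.55 to 1.9 (upright or leaning away from the drum); range -0.04 to 2.0. Stays where left; about 2 N at the handle moves it. Steel bar 16 mm wide, 12 mm thick, its centreline 14 mm above the hinge line when down; black pad 30 mm across that lands over the drum axis
- clamp_handle (a point): middle of the clamp arm's red round handle, 20 mm thick, 38 mm long, at the free end of the arm: 150 mm from the hinge line
- scoop: steel scoop, wooden handle, 0.16 kg. Pan 72 x 54 mm, walls 26 mm high, polished; ahead of it a 27 mm nose floor narrowing to 44 mm, rising 0.2 rad to the open front edge. Origin under the middle of the pan; +x out of the nose, z up. Handle 14 x 14 mm from x = -35 to -155 mm, centred 30 mm above the underside, with a foot at its end
- scoop_grip (a point): point to grip on the scoop's handle: 85 mm behind the scoop's origin, 30 mm above the bench, 14 mm wide across the handle (the scoop's y)
- scoop_nose (a point): middle of the scoop's front pouring edge: 62 mm ahead of the scoop's origin and 7 mm above its underside
- lid: loose orange lid lying plug down on the bench: flange 120 mm across and 6 mm thick, below it a tapered plug 97 mm across narrowing to 91 mm, 8 mm deep, above it a knob. Origin under the plug's centre; z up. Seated, the flange rests on the drum's rim and the origin is 8 mm below drum_rim
- lid_knob (a point): middle of the lid's round knob, 26 mm across and 28 mm tall (from 14 to 42 mm above the lid's origin); this point is 30 mm above the lid's origin
- casting1: brass casting, 15 x 15 x 9 mm with a 10 mm boss on top (12 mm high in all), 20 g, starts in the scoop's pan; origin under its centre
- casting2: brass casting, 15 x 15 x 9 mm with a 10 mm boss on top (12 mm high in all), 20 g, starts in the scoop's pan; origin under its centre
- casting3: brass casting, 15 x 15 x 9 mm with a 10 mm boss on top (12 mm high in all), 20 g, starts in the scoop's pan; origin under its centre
- casting4: brass casting, 15 x 15 x 9 mm with a 10 mm boss on top (12 mm high in all), 20 g, starts in the scoop's pan; origin under its centre
- brush: bench brush lying flat in front of the polisher; a bystander
- screwdriver: screwdriver lying flat on the left; a bystander
- hammer: small hammer lying flat on the right; a bystander
- jar: amber jar with a black cap, 60 mm across, 75 mm tall, behind and left of the polisher; a bystander; origin under its centre
- bur_pot: dark steel pot of steel burs, 56 mm across, about 100 mm tall with the burs, behind and right of the polisher; a bystander; origin under its centre
- bench_pin: wooden bench pin block 100 x 55 x 28 mm; a bystander; origin under its centre
There are look-alikes about, which are no part of the job. There is more than one size of the lid; the job needs the largest.

How it is judged:
By the outcome, as a careful person would: the job done as asked, in the order asked, and still so for the second after the job is handed in, with the robot touching nothing.
It also fails if it takes over 72 s, if anything falls off the work surface, if the arm or the gripper's body presses on something with over 40 N, if the wrist force passes 120 N, or if a joint passes its speed limit or range.

## Working session

There is one attempt and no reset: what is moved stays moved. The work goes in short steps, each a Python script; the robot and the scene stay as the last script left them, time stands still between calls to the robot, and variables do not carry over. Pictures are saved under pics/ and viewed, about 8 in all and at most 12, crops included, and the job is handed in when it is done.

```bash
mkdir -p pics; ls; cat > h.py <<'E'
import numpy as np, cv2
from bench import arm, fingers, inverse_kinematics, eyes
def K(p):
    f=p['frame'].shape[0]/2/np.tan(np.radians(p['vfov'])/2)
    return np.array([[f,0,p['cx']],[0,f,p['cy']],[0,0,1]])
def Rt(p, tool=None):
    if 'rvec' in p: return cv2.Rodrigues(np.array(p['rvec'],float))[0], np.array(p['tvec'],float).ravel()
    M=np.eye(4); M[:3,:3]=tool[1]; M[:3,3]=tool[0]
    M=np.linalg.inv(M@np.array(p['tool_from_camera'])); return M[:3,:3],M[:3,3]
def px2w(p,rc,z,tool=None):
    "pixel (row,col) onto plane z"
    R,t=Rt(p,tool); rc=np.atleast_2d(rc).astype(float)
    d=(R.T@np.linalg.inv(K(p))@np.c_[rc[:,1],rc[:,0],np.ones(len(rc))].T).T
    c=-R.T@t; return c+d*((z-c[2])/d[:,2])[:,None]
def w2px(p,P,tool=None):
    R,t=Rt(p,tool); q=(K(p)@(R@np.atleast_2d(P).T+t[:,None])).T
    return (q[:,:2]/q[:,2:])[:,::-1]
def save(p,name,scale=1.5,img=None):
    im=p['frame'] if img is None else img
    cv2.imwrite('pics/'+name,cv2.resize(np.ascontiguousarray(im[...,::-1]),None,fx=scale,fy=scale,interpolation=cv2.INTER_CUBIC))
def tool():
    return np.array(arm.current_ee_pos()),np.array(arm.current_eef_rot())
E
python3 - <<'E'
from h import *
for n in ('top','side'):
    p=eyes.capture(n); save(p,n+'0.png')
    R,t=Rt(p); print(n,p['vfov'],-R.T@t)
    for l in ('polisher','scoop','lid','clamp_handle','drum_rim','scoop_grip','scoop_nose','lid_knob','casting1','jar','bur_pot','bench_pin','brush'):
        b=eyes.boxes_of(l,p); print(l,[(np.round(x['location']).tolist(),round(x['confidence'],2),np.round(px2w(p,x['location'],0)[0,:2]).tolist()) for x in b[:4]])
print(tool(), arm.current_t())
E
```

```text
pics
top 45.673293897004015 [ 489.35658602   -3.84805207 1467.18382088]
polisher [([194.0, 255.0], 0.78, [560.0, -6.0])]
scoop [([211.0, 334.0], 0.63, [511.0, -260.0])]
lid [([257.0, 184.0], 0.88, [351.0, 217.0]), ([198.0, 117.0], 0.86, [538.0, 441.0]), ([208.0, 164.0], 0.76, [508.0, 287.0])]
clamp_handle [([170.0, 260.0], 0.72, [638.0, -19.0])]
drum_rim [([193.0, 253.0], 0.92, [563.0, 0.0])]
scoop_grip [([210.0, 334.0], 0.92, [516.0, -260.0]), ([172.0, 260.0], 0.17, [630.0, -19.0])]
scoop_nose [([210.0, 335.0], 0.71, [513.0, -263.0])]
lid_knob [([256.0, 184.0], 0.91, [356.0, 216.0]), ([194.0, 118.0], 0.76, [550.0, 439.0]), ([206.0, 164.0], 0.73, [514.0, 289.0])]
casting1 []
jar [([142.0, 184.0], 0.7, [724.0, 230.0])]
bur_pot [([141.0, 327.0], 0.7, [737.0, -233.0]), ([238.0, 94.0], 0.31, [404.0, 510.0])]
bench_pin [([155.0, 138.0], 0.75, [678.0, 377.0]), ([191.0, 254.0], 0.29, [571.0, -2.0])]
brush []
side 51.302742430113724 [   -9.13032571 -1003.30492903  1195.26037008]
polisher [([210.0, 261.0], 0.66, [620.0, 33.0]), ([175.0, 271.0], 0.33, [781.0, 217.0])]
scoop [([268.0, 279.0], 0
[... 427 characters left out ...]
2, [625.0, 27.0]), ([182.0, 211.0], 0.57, [513.0, 308.0]), ([162.0, 204.0], 0.52, [544.0, 454.0])]
casting1 [([175.0, 269.0], 0.54, [769.0, 218.0]), ([265.0, 276.0], 0.18, [522.0, -242.0])]
jar [([173.0, 260.0], 0.45, [740.0, 250.0])]
bur_pot [([236.0, 320.0], 0.7, [751.0, -206.0])]
bench_pin [([183.0, 216.0], 0.71, [529.0, 287.0]), ([161.0, 237.0], 0.62, [691.0, 388.0]), ([210.0, 264.0], 0.33, [630.0, 29.0])]
brush [([229.0, 201.0], 0.71, [353.0, 57.0])]
(array([ 173.77058433, -574.28463744,  303.86421479]), array([[-9.57164423e-01, -1.55404591e-05,  2.89544930e-01],
       [-2.89544930e-01,  2.85612115e-05, -9.57164423e-01],
       [ 6.60502061e-06, -9.99999999e-01, -3.18374367e-05]])) 1.4
```

```bash
python3 - <<'E'
import cv2
a=cv2.imread('pics/top0.png'); a=cv2.resize(a,(512,384),interpolation=cv2.INTER_AREA)
a=a[110:310,90:370]; cv2.imwrite('pics/topc.png',cv2.resize(a,None,fx=2.85,fy=2.85,interpolation=cv2.INTER_CUBIC))
E
```

```text
(no output)
```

View pics/topc.png

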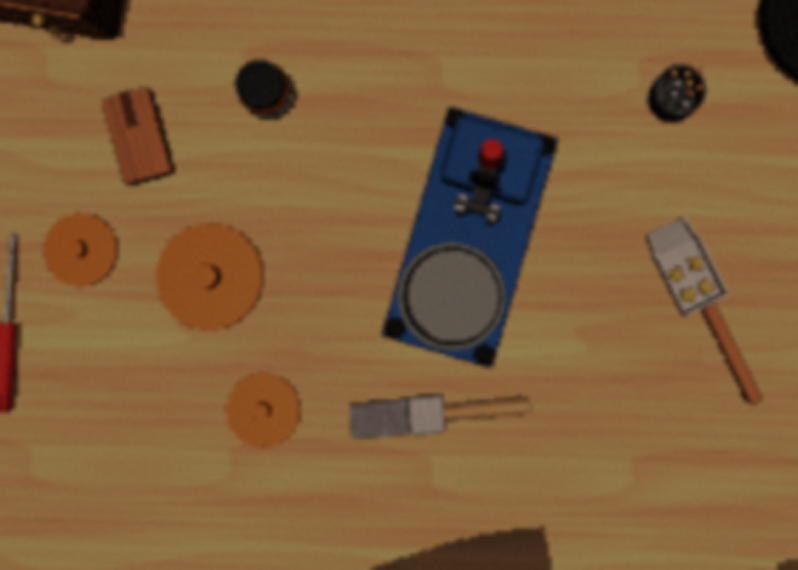

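View pics/side0.png

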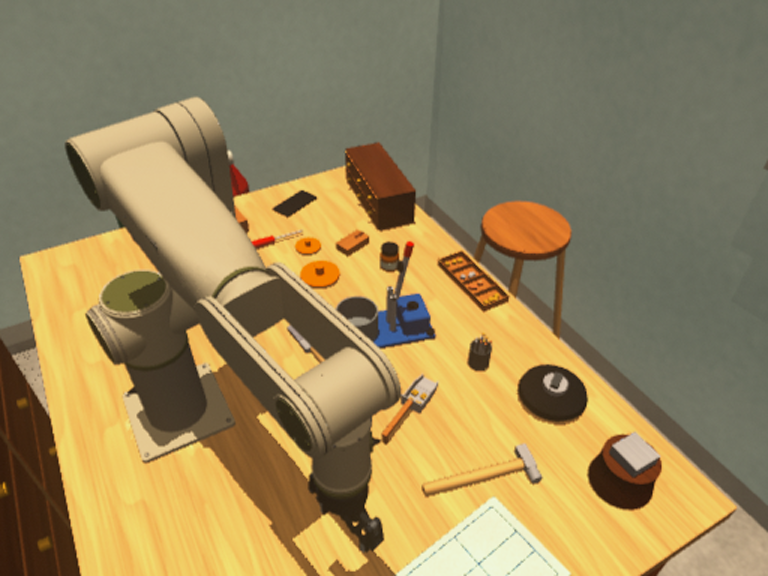

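```bash
cat >> h.py <<'E'
def Rdown(yaw,tilt=0.):
    """jaw axis z horizontal, perpendicular to heading yaw; tool y points down, tilted by tilt toward +heading (deg)"""
    a,t=np.radians(yaw),np.radians(tilt); h=np.array([np.cos(a),np.sin(a),0]); dn=np.array([0,0,-1.])
    y=np.cos(t)*dn+np.sin(t)*h; z=np.array([-np.sin(a),np.cos(a),0]); return np.c_[np.cross(y,z),y,z]
E
python3 - <<'E'
from h import *
p=eyes.capture('top')
c=lambda x,y:(110+y/2.85,90+x/2.85)
for n,q,z in (('drum',(452,297),95),('lidknob',(212,277),42),('lidflange',(210,277),14),('nose',(663,228),7),('hend',(755,400),30),('panmid',(688,270),8),('handle red',(491,152),280)):
    print(n,px2w(p,c(*q),z).round(0))
pc=[px2w(p,c(*q),15)[0] for q in ((450,108),(556,138),(492,365),(384,335))]
pc=np.array(pc);d=pc[:2].mean(0)-pc[2:].mean(0);print(pc.round(),np.linalg.norm(d),np.degrees(np.arctan2(d[1],d[0])))
w=eyes.capture('wrist');print(np.array(w['tool_from_camera']).round(3),w['vfov'],w['cx'],w['cy'])
E
```

```text
drum [[494.  13.  95.]]
lidknob [[510. 278.  42.]]
lidflange [[510. 285.  14.]]
nose [[ 578. -221.    7.]]
hend [[ 390. -322.   30.]]
panmid [[ 531. -250.    8.]]
handle red [[627. -22. 280.]]
[[707.  21.  15.]
 [676. -98.  15.]
 [420. -33.  15.]
 [450.  89.  15.]] 264.50993865898255 -14.565206200712979
[[ 1.0000e-03  9.5400e-01  3.0100e-01 -7.8286e+01]
 [-1.0000e-03 -3.0100e-01  9.5400e-01 -7.0435e+01]
 [ 1.0000e+00 -1.0000e-03  1.0000e-03  7.0300e-01]
 [ 0.0000e+00  0.0000e+00  0.0000e+00  1.0000e+00]] 61.721164188067696 254.05820899962563 191.52375988541698
```

```bash
cat >> h.py <<'E'
def flip(R): return R@np.diag([-1,1,-1.])
def pick(P,R):
    """the half-turn choice whose IK exists and is nearest"""
    q0=np.array(arm.current_joint_pos()); best=None
    for r in (R,flip(R)):
        q=inverse_kinematics(list(P),r)
        if q is not None:
            d=np.abs(np.array(q)-q0).max()
            if best is None or d<best[0]: best=(d,r)
    return best
E
python3 - <<'E'
from h import *
import pickle
out={}
for n,P,yaw,z in (('scoop',(520,-250),28,270),('drum',(545,0),-15,400)):
    R=Rdown(yaw)
    # keep unflipped/flip nearest
    cand=[]
    for r in (R,flip(R)):
        Q=np.r_[np.array(P)-35*r[:2,0],z]; q=inverse_kinematics(list(Q),r)
        if q is not None: cand.append((np.abs(np.array(q)-arm.current_joint_pos()).max(),Q,r,q))
    print(n,[(c[0].round(),np.round(c[3])) for c in cand])
    d,Q,r,q=min(cand,key=lambda c:c[0])
    arm.goto(list(Q),r); t=tool(); w=eyes.capture('wrist'); save(w,n+'1.png'); out[n]=(t,{k:w[k] for k in w})
    print(arm.current_t(),t[0].round(1))
pickle.dump(out,open('views.pkl','wb'))
E
```

```text
scoop [(np.float64(147.0), array([ -34.,    2.,   95.,   -0.,   83., -152.])), (np.float64(50.0), array([-28.,   8.,  88.,   0.,  84.,  34.]))]
3.4 [ 550.5 -234.6  270.1]
drum [(np.float64(114.0), array([ -5.,  -7.,  90.,  -0.,  97., -80.])), (np.float64(65.0), array([-6.,  3., 80., -0., 97., 99.]))]
4.5 [578.7 -10.  399.3]
```

View pics/scoop1.png

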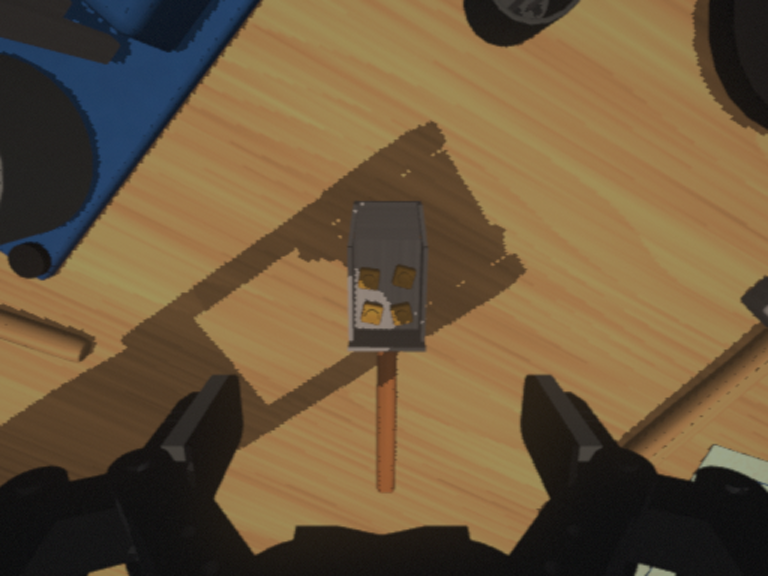

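View pics/drum1.png

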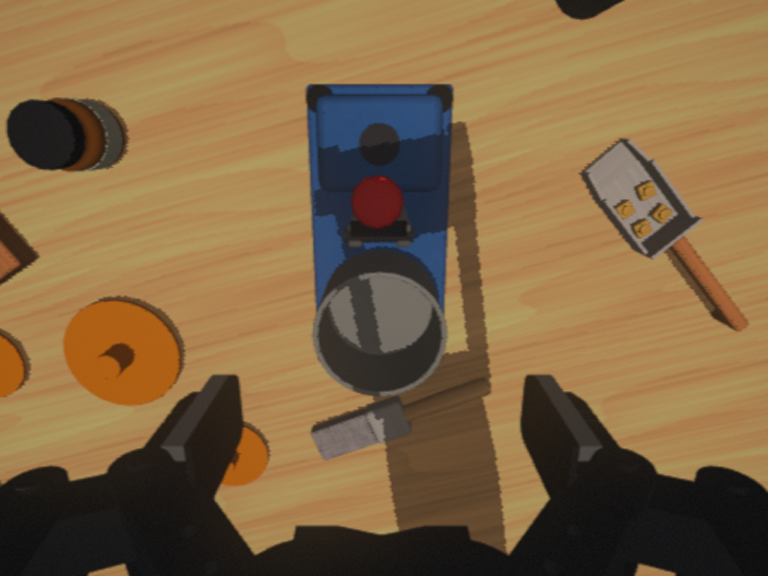

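```bash
python3 - <<'E'
from h import *
import pickle
from scipy.optimize import least_squares
o=pickle.load(open('views.pkl','rb'))
t,w=o['scoop']; rc=lambda x,y:(y/1.5,x/1.5)
n=px2w(w,rc(388.5,203),7,t)[0]; b=px2w(w,rc(387,353),37,t)[0]; e=px2w(w,rc(386,491),37,t)[0]
h=n-e; yaw=np.degrees(np.arctan2(h[1],h[0])); h2=b-e
print('nose',n.round(1),'hb',b.round(1),'he',e.round(1),'len nose-end',np.hypot(*h[:2]),'yaw',yaw,np.degrees(np.arctan2(h2[1],h2[0])))
u=np.array([np.cos(np.radians(yaw)),np.sin(np.radians(yaw))])
print('origin from nose',n[:2]-62*u,'from end',e[:2]+155*u)
t,w=o['drum']
# rim fit
th=np.linspace(0,2*np.pi,361)
tgt=np.array([313,446,272,396])/1.5
def f(c):
    q=w2px(w,np.c_[c[0]+57*np.cos(th),c[1]+57*np.sin(th),0*th+95],t); return np.array([q[:,1].min(),q[:,1].max(),q[:,0].min(),q[:,0].max()])-tgt
s=least_squares(f,[494,5]); print('drum',s.x,s.fun)
def f(c):
    q=w2px(w,np.c_[c[0]+60*np.cos(th),c[1]+60*np.sin(th),0*th+14],t); return np.array([q[:,1].min(),q[:,1].max(),q[:,0].min(),q[:,0].max()])-np.array([63,183,297,405])/1.5
s2=least_squares(f,[510,285]); print('lid',s2.x,s2.fun)
c=[px2w(w,rc(*q),15,t)[0] for q in ((308,85),(452,85),(316,300),(447,300))]; c=np.array(c)
d=c[0]-c[1]; print('width',np.linalg.norm(d),np.degrees(np.arctan2(-d[0],d[1])))
for a,b in((0,2),(1,3)):
    d=c[a]-c[b]; print(np.degrees(np.arctan2(d[1],d[0])))
m=(c[0]+c[1])/2-np.r_[s.x,15]; print('axis drum->back',np.degrees(np.arctan2(m[1],m[0])),np.hypot(*m[:2]))
hd=np.array(rc(378,202)); u=m[:2]/np.hypot(*m[:2])
for z in (260,270,280,290):
    P=px2w(w,hd,z,t)[0]; print(z,P.round(), 'along',(P[:2]-s.x)@u, 'across',(P[:2]-s.x)@[-u[1],u[0]])
E
```

```text
nose [ 583.1 -224.6    7. ] hb [ 495.2 -269.9   37. ] he [ 393.1 -323.6   37. ] len nose-end 214.23193452463357 yaw 27.522138038796964 27.727678296376723
origin from nose [ 528.11369947 -253.2402437 ] from end [ 530.5685095  -251.96114472]
drum [498.1334245   12.62206718] [-0.80055641  0.80127041 -0.27675034  0.40784077]
lid [515.75726268 282.69466484] [ 0.80910348 -0.81908031  0.61653454 -0.78324694]
width 125.78070486010249 -15.004082314702105
-15.328122784275825
-13.908176194701184
axis drum->back -15.14933252402725 203.72933168546393
260 [628. -22. 260.] along 134.53749090195072 across 0.5505075428665969
270 [629. -22. 270.] along 135.85656952255098 across 0.5032108372984557
280 [631. -23. 280.] along 137.1756481431513 across 0.45591413173034284
290 [632. -23. 290.] along 138.49472676375154 across 0.4086174261621946
```

```bash
cat >> h.py <<'E'
D=np.array([498.1,12.6]); PY=-15.1; SO=np.array([529.5,-252.5]); SY=27.6
def Rs(yaw,pitch):
    a,p=np.radians(yaw),np.radians(pitch); c,s=np.cos,np.sin
    Z=np.array([[c(a),-s(a),0],[s(a),c(a),0],[0,0,1]]); Y=np.array([[c(p),0,s(p)],[0,1,0],[-s(p),0,c(p)]])
    return Z@Y
def scoop_tool(yaw,pitch,t,fl,origin=None,nose=None):
    R=Rs(yaw,pitch); A=Rdown(0,t); A=flip(A) if fl else A
    O=np.array(origin,float) if origin is not None else np.array(nose,float)-R@[62,0,7]
    T=R@A; return list(O+R@[-85,0,30]-54*T[:,1]),T
E
python3 - <<'E'
from h import *
for fl in (1,0):
  for t in (0,20,35):
    q0=inverse_kinematics(*scoop_tool(SY,0,t,fl,origin=[*SO,0]))
    print('grasp',fl,t,None if q0 is None else np.round(q0))
    if q0 is None: continue
    for psi in range(30,150,15):
      h=np.array([np.cos(np.radians(psi)),np.sin(np.radians(psi))]); N=[*(D-15*h),105]
      qs=[inverse_kinematics(*scoop_tool(psi,p,t,fl,nose=N)) for p in (0,35,70)]
      if all(q is not None for q in qs): print(psi,[np.round(q).astype(int).tolist() for q in qs])
E
```

```text
grasp 1 0 [-38.  11. 106.  -0.  63.  24.]
30 [[-19, -27, 129, 0, 78, 41], [0, 7, 97, -17, 107, 60], [8, 42, 66, -31, 137, 58]]
45 [[-22, -21, 124, 0, 76, 23], [2, 5, 99, -24, 102, 47], [13, 38, 72, -40, 130, 49]]
60 [[-24, -13, 118, 0, 75, 6], [3, 3, 101, -29, 96, 35], [18, 32, 80, -48, 121, 43]]
75 [[-24, -6, 112, 0, 74, -9], [4, 0, 104, -33, 89, 23], [22, 25, 89, -54, 112, 38]]
90 [[-22, 0, 106, 0, 74, -22], [4, -3, 107, -35, 81, 12], [25, 17, 99, -60, 102, 34]]
105 [[-20, 6, 99, 0, 74, -35], [4, -6, 110, -36, 72, -1], [28, 8, 110, -66, 92, 31]]
120 [[-17, 11, 94, 0, 75, -47], [3, -9, 113, -35, 64, -14], [29, -3, 122, -73, 80, 27]]
grasp 1 20 [-51.   6. 114.  23.  58.  -0.]
30 [[-37, -45, 142, 19, 76, 20], [-7, -11, 109, -9, 94, 54], [6, 27, 74, -22, 124, 61]]
45 [[-40, -28, 132, 21, 76, 0], [-7, -10, 109, -12, 91, 38], [10, 24, 79, -30, 118, 51]]
60 [[-40, -14, 121, 20, 77, -15], [-8, -9, 107, -14, 88, 23], [14, 19, 85, -36, 111, 42]]
75 [[-37, -2, 110, 19, 80, -27], [-8, -8, 106, -15, 84, 9], [17, 13, 93, -42, 103, 33]]
90 [[-33, 9, 99, 17, 84, -37], [-8, -7, 105, -15, 80, -6], [
[... 301 characters left out ...]
 1 35 [-60.   9. 117.  41.  61. -21.]
45 [[-53, -26, 135, 35, 79, -18], [-17, -21, 116, 0, 85, 28], [7, 12, 86, -22, 109, 50]]
60 [[-50, -8, 121, 33, 82, -29], [-19, -16, 112, 0, 84, 11], [9, 9, 91, -27, 103, 38]]
75 [[-45, 6, 107, 30, 87, -37], [-19, -10, 107, 0, 83, -4], [12, 4, 96, -31, 97, 27]]
90 [[-40, 18, 94, 26, 93, -44], [-18, -5, 103, 0, 83, -18], [13, -2, 101, -34, 90, 16]]
105 [[-34, 28, 81, 22, 99, -51], [-17, 0, 98, 0, 83, -32], [13, -8, 107, -35, 82, 4]]
120 [[-28, 37, 68, 18, 105, -58], [-15, 4, 94, 0, 83, -45], [13, -15, 113, -35, 73, -10]]
135 [[-22, 45, 57, 14, 111, -65], [-12, 7, 90, 0, 83, -57], [10, -22, 119, -31, 65, -26]]
grasp 0 0 None
grasp 0 20 None
grasp 0 35 None
```

```bash
python3 - <<'E'
from h import *
T=20
P,R=scoop_tool(SY,0,T,1,origin=[*SO,0]); P=np.array(P)
fingers.grip(0.7)
arm.goto(list(P-90*R[:,1]),R); 
t=tool(); w=eyes.capture('wrist')
for l in ('scoop_grip','scoop'):
    print(l,[(np.round(x['location']),x['confidence'],px2w(w,x['location'],37,t)[0].round(1)) for x in eyes.masks_of(l,w)[:1]])
save(w,'pre.png')
print(arm.move_straight(list(P),feed=120,contact_N=8), tool()[0]-P)
fingers.grip(0.0,100); print('width',arm.current_width(),arm.current_wrist_force())
arm.move_straight(list(P+[0,0,40]),feed=80); arm.pause(.3)
print('F',arm.current_wrist_force(),arm.current_moment(),arm.current_t(),arm.current_width())
w=eyes.capture('wrist'); save(w,'lift.png')
E
```

```text
scoop_grip [(array([106., 250.]), 0.88, array([ 515.4, -258.1,   37. ]))]
scoop [(array([107., 250.]), 0.77, array([ 515.5, -258.6,   37. ]))]
False [ 0.28842753 -0.4237151   0.65802418]
width 0.14191053211733148 [-1.87751147  0.36196952  5.71265621]
F [ 0.53129296 -0.21674882 -2.00513831] [-0.19611752  0.34586153 -0.00525789] 8.8917 0.1427673692072843
```

View pics/lift.png

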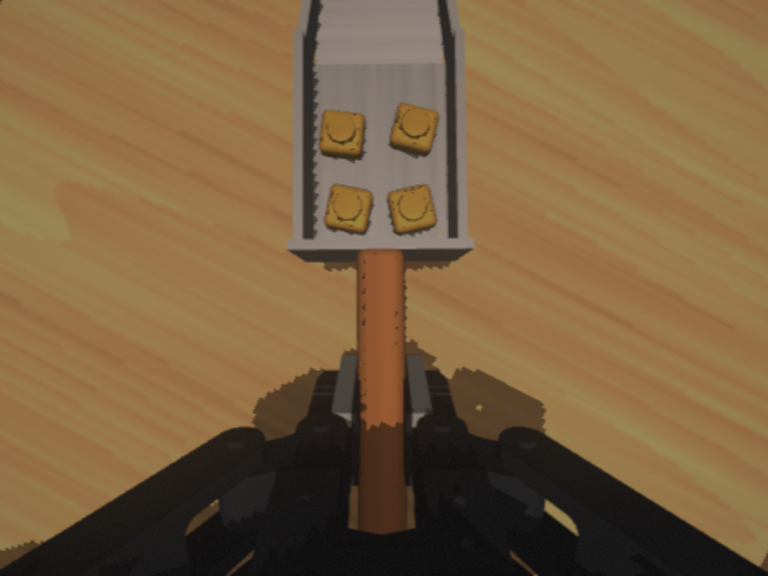

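The scoop is held level, with all four castings lying in the pan (rows 110–235). I'll carry it over and pour.

```bash
python3 - <<'E'
from h import *
T,psi=20,75; h=np.array([np.cos(np.radians(psi)),np.sin(np.radians(psi))])
P0=tool()
arm.move_straight(list(P0[0]+[0,0,110]),feed=200)
def go(p,z,back,feed):
    P,R=scoop_tool(psi,p,T,1,nose=[*(D-back*h),z]); arm.move_straight(P,R,feed=feed)
go(0,135,60,200); print(arm.current_t())
go(0,118,18,100)
for p,z in ((20,112),(35,104),(50,98),(65,94)): go(p,z,18,110)
arm.pause(.4)
F=arm.current_wrist_force(); w=eyes.capture('wrist'); save(w,'pour.png',1.2)
print(arm.current_t(),F,[x['confidence'] for x in eyes.boxes_of('casting1',w)])
E
```

```text
10.6167
14.0167 [-0.82703299  0.04598394 -1.33935634] []
```

View pics/pour.png

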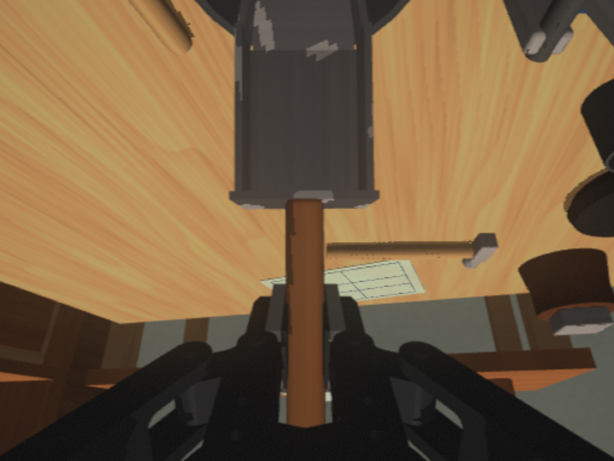

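Pan is empty and the weight fell by 0.7 N, which matches four castings. Next I'll put the scoop back, then look into the drum and at the lid.

```bash
python3 - <<'E'
from h import *
import pickle
T,psi=20,75; h=np.array([np.cos(np.radians(psi)),np.sin(np.radians(psi))])
def go(p,z,back,feed):
    P,R=scoop_tool(psi,p,T,1,nose=[*(D-back*h),z]); arm.move_straight(P,R,feed=feed)
go(35,125,25,200); go(0,140,60,200)
P,R=scoop_tool(SY,0,T,1,origin=[*SO,0]); P=np.array(P)
arm.move_straight(list(P+[0,0,100]),R,feed=250); arm.move_straight(list(P+[0,0,12]),feed=150); arm.pause(.2)
print(arm.move_straight(list(P-[0,0,3]),feed=25,contact_N=5),tool()[0]-P)
fingers.grip(0.6,60); arm.move_straight(list(P-100*R[:,1]),feed=200); print(arm.current_t())
out={}
for n,C,yaw,z in (('drum2',(498,12),75,380),('lid',(515,283),0,250)):
    c=[]
    for r in (Rdown(yaw),flip(Rdown(yaw)),Rdown(yaw+90),flip(Rdown(yaw+90))):
        Q=np.r_[np.array(C)-(45 if n=='drum2' else 20)*r[:2,0],z]; q=inverse_kinematics(list(Q),r)
        if q is not None: c.append((np.abs(np.array(q)-arm.current_joint_pos()).max(),Q,r,q))
    d,Q,r,q=min(c,key=lambda a:a[0]); print(n,np.round(q))
    arm.goto(list(Q),r); t=tool(); w=eyes.capture('wrist'); save(w,n+'.png',1.5); out[n]=(t,dict(w)); print(arm.current_t())
pickle.dump(out,open('v2.pkl','wb'))
a=cv2.imread('pics/drum2.png');b=cv2.imread('pics/lid.png')
cv2.imwrite('pics/two.png',np.vstack([a[:300],b[:430]])[:, :] if 0 else cv2.resize(np.hstack([a,b]),(800,300)))
E
```

```text
True [ 0.28455111 -0.27312798  0.81455029]
19.025
drum2 [ 0. -7. 92. -0. 95. 15.]
20.6417
lid [26.  9. 89. -0. 82. 26.]
21.775
```

View pics/drum2.png

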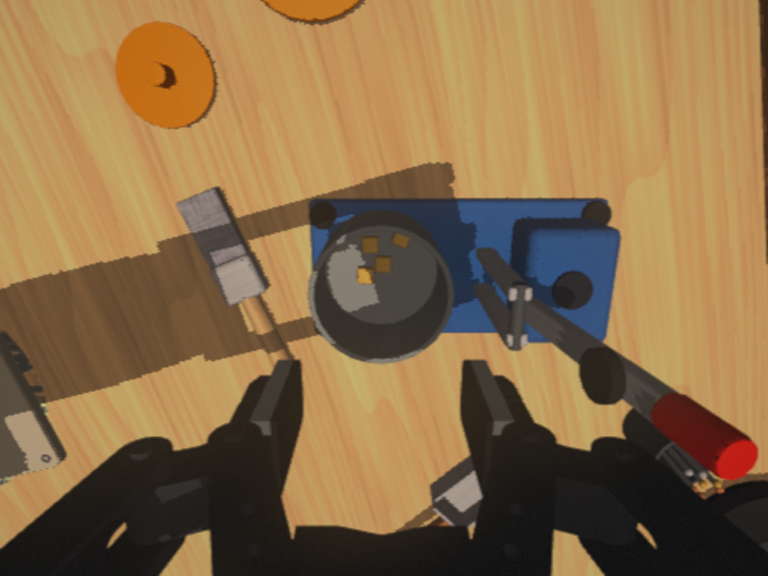

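View pics/lid.png

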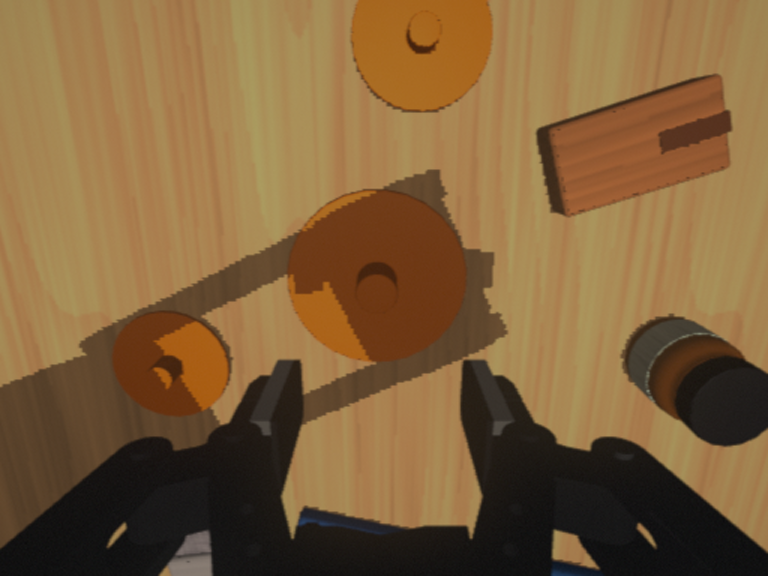

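```bash
python3 - <<'E'
from h import *
import pickle
from scipy.optimize import least_squares
o=pickle.load(open('v2.pkl','rb'));th=np.linspace(0,2*np.pi,361)
def fit(n,r,z,tgt,x0):
    t,w=o[n]
    def f(c):
        q=w2px(w,np.c_[c[0]+r*np.cos(th),c[1]+r*np.sin(th),0*th+z],t); e=np.array([q[:,1].min(),q[:,1].max(),q[:,0].min(),q[:,0].max()])-np.array(tgt)/1.5
        return e[~np.isnan(e)]
    s=least_squares(f,x0); print(n,s.x.round(1),s.fun.round(1)); return s.x
fit('drum2',57,95,[308,453,np.nan,362],D)
fit('drum2',57,95,[308,453,220,362],D)
L=fit('lid',60,14,[288,466,189,361],[515,283])
fit('lid',13,42,[356,398,273,314],[515,283])
q0=arm.current_joint_pos()
for a in range(-90,91,15):
  for fl in (0,1):
    R=Rdown(a); R=flip(R) if fl else R
    q=[inverse_kinematics([*L,30+54],R),inverse_kinematics([*D,117+54],R)]
    if all(x is not None for x in q): print(a,fl,[np.round(x).tolist() for x in q])
E
```

```text
drum2 [499.2  14. ] [-0.7  0.7  0.1]
drum2 [499.5  15.1] [-0.8  0.8  0.7 -0.7]
lid [514.8 286.5] [-0.8  0.8 -0.3  0.5]
lid [515.  286.1] [-0.2  0.2  0.2 -0.2]
-90 0 [[24.0, 18.0, 98.0, -0.0, 65.0, 24.0], [-4.0, -2.0, 110.0, -0.0, 73.0, -4.0]]
-75 0 [[24.0, 18.0, 98.0, -0.0, 65.0, 9.0], [-4.0, -2.0, 110.0, -0.0, 73.0, -19.0]]
-60 0 [[24.0, 18.0, 98.0, 0.0, 65.0, -6.0], [-4.0, -2.0, 110.0, 0.0, 73.0, -34.0]]
-45 0 [[24.0, 18.0, 98.0, -0.0, 65.0, -21.0], [-4.0, -2.0, 110.0, -0.0, 73.0, -49.0]]
-30 0 [[24.0, 18.0, 98.0, -0.0, 65.0, -36.0], [-4.0, -2.0, 110.0, -0.0, 73.0, -64.0]]
-30 1 [[24.0, 18.0, 98.0, -0.0, 65.0, 144.0], [-4.0, -2.0, 110.0, 0.0, 73.0, 116.0]]
-15 0 [[24.0, 18.0, 98.0, -0.0, 65.0, -51.0], [-4.0, -2.0, 110.0, -0.0, 73.0, -79.0]]
-15 1 [[24.0, 18.0, 98.0, -0.0, 65.0, 129.0], [-4.0, -2.0, 110.0, -0.0, 73.0, 101.0]]
0 0 [[24.0, 18.0, 98.0, -0.0, 65.0, -66.0], [-4.0, -2.0, 110.0, -0.0, 73.0, -94.0]]
0 1 [[24.0, 18.0, 98.0, -0.0, 65.0, 114.0], [-4.0, -2.0, 110.0, -0.0, 73.0, 86.0]]
15 0 [[24.0, 18.0, 98.0, -0.0, 65.0, -81.0], [-4.0, -2.0, 110.0, -0.0, 73.0, -109.0]]
15 1 [[24.0, 18.0, 98.0, -0.0, 65.0, 99.0], [-4.0, -2.0, 110.0, -0.0, 73.0, 71.0]]
30 0 [[24.0, 18.0, 98.0, -0.0, 65.0, -96.0], [-4.0, -2.0, 110.0, -0.0, 73.0, -124.0]]
30 1 [[24.0, 18.0, 98.0, -0.0, 65.0, 84.0], [-4.0, -2.0, 110.0, 0.0, 73.0, 56.0]]
45 0 [[24.0, 18.0, 98.0, -0.0, 65.0, -111.0], [-4.0, -2.0, 110.0, -0.0, 73.0, -139.0]]
45 1 [[24.0, 18.0, 98.0, -0.0, 65.0, 69.0], [-4.0, -2.0, 110.0, 0.0, 73.0, 41.0]]
60 1 [[24.0, 18.0, 98.0, -0.0, 65.0, 54.0], [-4.0, -2.0, 110.0, -0.0, 73.0, 26.0]]
75 1 [[24.0, 18.0, 98.0, -0.0, 65.0, 39.0], [-4.0, -2.0, 110.0, -0.0, 73.0, 11.0]]
90 1 [[24.0, 18.0, 98.0, -0.0, 65.0, 24.0], [-4.0, -2.0, 110.0, -0.0, 73.0, -4.0]]
```

```bash
python3 - <<'E'
from h import *
L=np.array([514.8,286.3]); Dd=np.array([499.2,14.0]); R=flip(Rdown(78)); G=37+54
fingers.grip(0.6)
arm.goto([*L,G+60],R)
print(arm.move_straight([*L,G],feed=100,contact_N=8),tool()[0])
fingers.grip(0,60); print('width',arm.current_width()*85)
arm.move_straight([*L,G+150],feed=200); print('F',arm.current_wrist_force())
arm.move_straight([*Dd,G+150],feed=250)
arm.move_straight([*Dd,G+87+12],feed=150); arm.pause(.3)
F0=arm.current_wrist_force()
print(arm.move_straight([*Dd,G+87-3],feed=25,contact_N=8),tool()[0]-[*Dd,G+87],F0,arm.current_wrist_force(),arm.current_t())
w=eyes.capture('wrist'); save(w,'seat.png',1.2)
E
```

```text
False [515.1945603  286.55863798  91.61309418]
width 24.21530468516316
F [-0.61396985  0.77237535 -2.0212005 ]
True [ 0.05064631 -0.06827431  1.3011847 ] [-0.30133409 -1.28670756 -0.84390104] [-1.00692608 -0.54237231  5.23596994] 26.9833
```

View pics/seat.png

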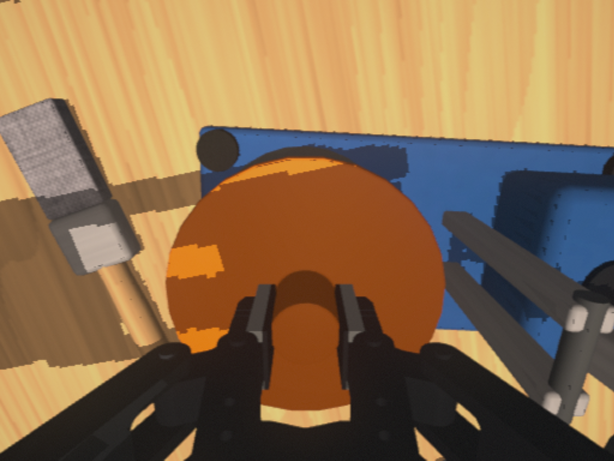

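```bash
python3 - <<'E'
from h import *
Dd=np.array([499.2,14.0]); G=37+54
fingers.grip(0.55); p=tool()[0]
arm.move_straight([*p[:2],p[2]+100],feed=200); 
u=np.array([np.cos(np.radians(PY)),np.sin(np.radians(PY))])
R=flip(Rdown(PY))
def tcp(x,z): return [*(Dd+(x+11)*u),z+73]
arm.goto([*p[:2],420],R); fingers.grip(0.0)
w=eyes.capture('wrist'); save(w,'seated2.png',1.2)
arm.goto(tcp(215,345),R); arm.move_straight(tcp(215,268),feed=200); print(arm.current_t(), arm.current_wrist_force())
def C(a): return 95-150*np.cos(a)+24*np.sin(a),129+150*np.sin(a)+24*np.cos(a)
print(arm.move_straight(tcp(125,268),feed=120,contact_N=15),arm.current_wrist_force())
x,z=C(np.pi/2); print(arm.move_straight(tcp(x-4,268),feed=100,contact_N=15))
w=eyes.capture('side'); save(w,'sideclamp.png',1.5)
print(tool()[0],arm.current_t())
E
```

```text
31.475 [-0.55405025  1.1351434   0.15340969]
False [ 0.60808513 -0.16255543  0.0504519 ]
False
[621.0607536  -18.90513409 340.68179045] 32.675
```

```bash
python3 - <<'E'
import cv2,numpy as np
a=cv2.imread('pics/seated2.png');b=cv2.imread('pics/sideclamp.png')[180:480,280:580]
b=cv2.resize(b,(420,420)); a=cv2.resize(a,(380,285)); c=np.zeros((420,800,3),np.uint8); c[:285,:380]=a; c[:,380:]=b
cv2.imwrite('pics/combo.png',c)
E
```

```text
(no output)
```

View pics/combo.png

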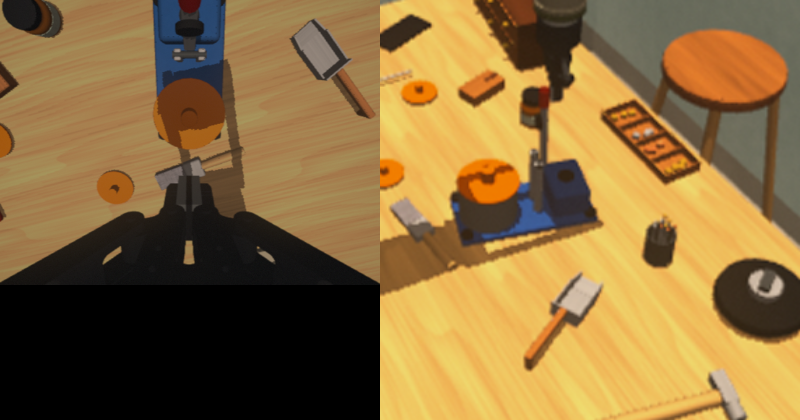

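The lid is seated flat, the scoop lies flat, and the finger is behind the near-upright handle. I'll sweep the clamp down now.

```bash
python3 - <<'E'
from h import *
Dd=np.array([499.2,14.0]); u=np.array([np.cos(np.radians(PY)),np.sin(np.radians(PY))])
def tcp(x,z): return [*(Dd+(x+11)*u),z+73]
def C(a,r=150): return 95-r*np.cos(a)+24*np.sin(a),129+r*np.sin(a)+24*np.cos(a)
for d,r in ((80,141),(70,143),(60,146),(50,148),(40,150),(30,150),(20,150),(10,150),(4,150)):
    s=arm.move_straight(tcp(*C(np.radians(d),r)),feed=130,contact_N=20)
    if d%20==0 or s: print(d,s,np.round(arm.current_wrist_force(),1))
    if s: break
else:
    print('final',arm.move_straight(tcp(*C(np.radians(-2),150)),feed=30,contact_N=12),tool()[0]-tcp(*C(0)),arm.current_wrist_force())
    p=tool()[0]; arm.move_straight([*p[:2],p[2]+120],feed=200)
    arm.goto_joints([-78.06,7.471,85.268,0,87.261,-4.893])
p=eyes.capture('side'); save(p,'end.png'); q=eyes.capture('top'); print(arm.current_t())
a=p['frame'][110:330,150:420]; b=q['frame'][110:310,90:370]
a=cv2.resize(a,(400,326),interpolation=cv2.INTER_CUBIC); b=cv2.resize(b,(400,286),interpolation=cv2.INTER_CUBIC)
c=np.zeros((326,800,3),np.uint8); c[:,:400]=a; c[:286,400:]=b; cv2.imwrite('pics/fin.png',c[...,::-1])
E
```

```text
80 False [ 0.  -0.3  0.3]
60 False [-0.4  0.2  0.8]
40 False [ 0.   0.7 -0. ]
20 False [-0.2 -0.7 -0.2]
final True [ 0.49995961 -0.03394954 -0.51819493] [-0.9699068   0.08515777  6.55953362]
39.3833
```

View pics/fin.png

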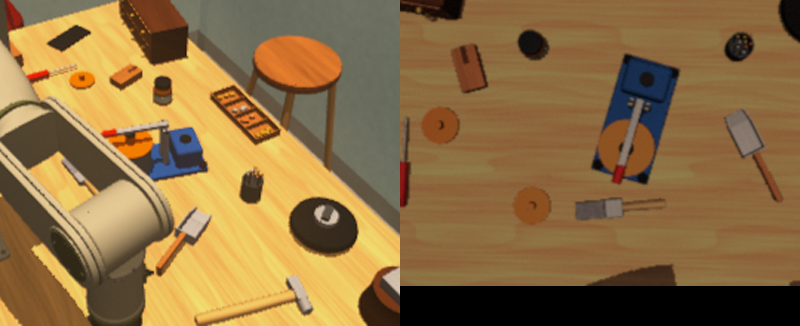

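```bash
python3 -c "
from h import *
print(arm.sign_off(),arm.current_t())"
```

```text
the job is handed in; nothing more can be done
the job is handed in; nothing more can be done
```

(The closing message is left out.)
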